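# Lay out the night-walk kit on the closet shelf

## Robot

A 6-joint arm with a two-finger parallel gripper is mounted at the origin on the work surface. World frame = base frame: x ahead of the robot, y to its left, z up, the work surface at z = 0. Lengths are in m, angles in rad, forces in N, time in s.
With the tool pointing down it reaches from about 0.325 to 0.775 m from the base axis. Payload 5.5 kg.
Tool frame: the origin (TCP) lies between the finger pads; the fingertips stand env.nose_length ahead of it and the grasp point (between the pads) lies 6 mm ahead of it (env.nose_length is the distance from the TCP to the fingertips, in m); z points along the fingers, y is the line along which they close (so a half turn about z gives the same grasp; the last joint's range is limited). The gripper opens to 88 mm and grips with 3 to 60 N. Pads are 20 mm wide; open, the fingers measure 115 mm over their backs; the gripper's body (75 mm by 178 mm) begins 61 mm behind the grasp point.
Start: joints at [1.21, 0.091, 1.231, -0, 1.82, -0.057], TCP at [0.179, 0.573, 0.248] pointing down, gripper open.
Joint ranges: [-2.87, 2.87], [-0.86, 2.18], [0.17, 2.46], [-1.51, 4.65], [0.06, 2.69], [-2.65, 2.65]. Speed limits (rad/s): [2.57, 2.57, 3.01, 3.14, 3.14, 3.14].

## Interface

Orientations are given as a unit quaternion [x, y, z, w].
In Python, from plant import env, read_camera, nets gives the robot as it stands.
- The arm moves only by the tool drive_tool, never from a script. Its arguments are lists of equal length, an entry for each row: "jaw": the finger opening in m, from 0 to 0.0878; "travel": the shift along the tool's x, y, z in m, a list of three; "spin": the turn about the tool's z in rad. A call has 1 to 8 rows; each row shifts and turns the commanded pose from where the row before left it, along the tool's axes as they then stand; what a row does not reach is not made up. A row lasts 1/10 s, in which the tool goes at most 50 mm and 8.59 degrees, less where a joint would pass 70% of its speed; a pose out of reach is approached as far as the arm can. A call is refused whole if a number of a shift passes 0.05 or a number of a turn 0.15, either way. A call with a gripper value outside its range is refused whole. The fingers move at their own pace and stop on an object; "newtons" is the grip in N (left out, the last holds). Time passes only in rows, so rows that do not move let the fingers close. It gives the time, the measured TCP pose, the force, the opening and the grip force at its end, in the units of the state.
- env.get_state(): the state, without advancing time (a new reading comes with each control period).
- read_camera(name): name is "scene" or "top" or "wrist"; returns a dict with "image" (384x512x3 uint8, red, green, blue), "range_z" (384x512 float32, m along the optical axis (not along the pixel's ray), 0 where there is no reading), "mtx" (3x3 intrinsics, pixels), "R" (3x3) and "t" (3): a world point X has camera coordinates R X + t. Camera axes: x right, y down, z forward; pixel columns grow to the right and rows downward; lengths in m; the calibration is good to about 2 mm. A picture is of the moment at which its call begins.
- env.finish_job(): hands the job in; it is judged then, once.
Trained networks look in a picture, given as the dict that the camera call returned (one of the last four; its "shot" number tells which), for a name from the list of things; names that differ only in an ending like _2 or _b are one class to them, and where a whole thing is asked for, a point or a joint stands for the part that bears it (a point fixed in the world has none). Each returns a list of dicts, best first, with "confidence" (0 to 1); they miss things now and then, are a little off and sometimes report something else, mostly with a low value. They report only what shows in the picture. A call takes as long as a camera call. They do not tell look-alikes from the thing itself.
- nets.boxes_of(label, picture): "at" ([x, y, z] in m, in the coordinates of the camera as it stood for that picture, good to about 4 mm: the middle of the surface that is visible of it).
- nets.pinpoint(label, picture): "at" ([x, y, z] in m, in the coordinates of the camera as it stood for that picture, good to about 4 mm: a listed point, or the origin of a listed thing).
The state is a dict: "clock": time; "q": joint angles; "dq": joint speeds; "effort": joint torques, N m; "tool_pos": TCP position; "tool_rot": TCP orientation; "wrist_force": force on the tool from outside, world axes, zero at the start; "ft_torque": the same for the moment, N m; "opening": opening from 0.0 (shut) to 1.0 (fully open); "finger_force": force on a finger pad.
Only numpy, scipy, OpenCV 4.12 (cv2) and the standard library are available. Lean on these libraries where they do the work, as an engineer would, in place of code of your own. Each camera call takes 0.05 s, during which the arm holds its last target. There are 200 camera calls.

## Task

Lay out the night-walk kit on the grey shelf around the bamboo box and the aluminium tin, which stay where they are: stand the cup upright halfway between the two, and put the compass face up on the middle of the bamboo box's lid. Lay the big locking carabiner flat in front of the bamboo box (on the robot's side), centred on it, lengthwise along its front and about 4 cm clear of it, and set the headlamp, lens up, at the left end of the row (left as the robot sees it), in line with the box and the tin and about 4 cm clear of whichever of them stands on the left. Leave the small carabiner, the round wax tin and the whistle where they lie, and let go of everything.

Things in the scene. Friction and masses are not known exactly. Their poses are not given: they have to be found in the camera images.
- shelf: Grey plastic shelf tray, 420 mm deep (x) by 960 mm wide (y), hinged flap folded down towards the robot. Origin: centre of its underside; x away from the robot, y to its left. Flat floor 30 mm above the origin, all stands on it; side walls end at 72 mm, back lip 60 mm. Fixed flask, pot, lantern, gas cartridge (to 235 mm) in the back corners: beyond x 80 and 240 mm to each side of the origin.
- bamboo_box: Small closed bamboo box with a flat lid, 64 mm deep (x) by 100 mm wide (y) by 50 mm high, 0.8 kg. Origin at the centre of its underside; its -x face (small brass clasp) is its front and faces the robot, its +y points to the robot's left along the row. It stays where it is.
- tin: Closed flat rectangular aluminium tin, 64 mm deep (x) by 100 mm wide (y) by 32 mm high, 0.7 kg. Origin at the centre of its underside. It stands in one row with the bamboo box, parallel to it (same axes), either left or right of it, their centres 240 mm apart along y. It stays where it is.
- cup: Green silicone cup standing upright, open on top, 65 mm high, outer diameter 54 mm at the foot, 57 mm at 30 mm height and 60 mm at the rim, wall 4 mm, stiff enough to be gripped across its outside, best in its upper half. Origin at the centre of its underside, z up along its axis.
- compass: Round white plastic pocket compass lying face up, 52 mm diameter, 16 mm thick, with dial and needle on top. Origin at the centre of its underside, z up out of the dial.
- headlamp: Purple headlamp without its strap: lamp unit lying on its black bracket plate, round lens up. 62 mm long (own x, over the strap slots) by 44 mm wide (own y) by 32 mm high; straight sides 44 mm apart between 10 and 25 mm height. Origin at the centre of its underside, z up out of the lens.
- locking_carabiner: Big steel locking carabiner with a screw sleeve on its gate, lying flat: a long loop 104 mm long (own x) by 52 mm wide (own y, outside), made of 12 mm round bar, so 12 mm high; its long sides are straight and parallel over the middle 60 mm. Origin at the centre of the loop, on the underside; z up.
- small_carabiner: Small plain steel carabiner lying flat, 62 mm long (own x) by 33 mm wide, 8 mm high. Origin at the centre of the loop, on the underside. Not part of the kit: leave it alone.
- wax_tin: Round flat metal tin of boot wax, 65 mm diameter, 22 mm high. Origin at the centre of its underside. Not part of the kit: leave it alone.
- whistle: Small orange plastic whistle lying on its side, 50 mm long (own x) by 18 mm wide by 14 mm high. Origin on the underside near its centre. Not part of the kit: leave it alone.
Things that resemble listed ones, but are neither listed nor needed, are in the scene too. Leave any blue or pink look-alike of the cup alone.

How it is judged:
By the outcome, as a careful person would: the job done as asked, in the order asked, and still so for the second after the job is handed in, with the robot touching nothing.
It also fails if it takes over 99 s, if anything falls off the work surface, if the arm or the gripper's body presses on something with over 40 N, if the wrist force passes 120 N, or if a joint passes its speed limit or range.

## Working session

There is one attempt and no reset: what is moved stays moved. The work goes in short steps, Python scripts to look and compute and a tool call to move; the robot and the scene stay as the last step left them, time stands still between calls to the robot, and variables do not carry over. Pictures are saved under pics/ and viewed, at most 14 in all, crops included, and the job is handed in when it is done.

Besides the shell and the picture viewer there is one more tool, called after ">>>" by a JSON object that holds its "name" and its "arguments", one argument or row to a line. drive_tool: Moves the arm, as the interface text tells. Its arguments: {"type":"object","properties":{"jaw":{"type":"array"},"travel":{"type":"array"},"spin":{"type":"array"},"newtons":{"type":"number"}},"required":["jaw","travel","spin"]}

```bash
mkdir -p pics; ls
cat > h.py <<'E'
import numpy as np, cv2
from plant import env, read_camera, nets
names=["shelf","bamboo_box","tin","cup","compass","headlamp","locking_carabiner","small_carabiner","wax_tin","whistle"]
def w(p,a): return p["R"].T@(np.array(a)-p["t"])
def px(p,X):
    c=p["mtx"]@(p["R"]@np.array(X)+p["t"]); return c[:2]/c[2]
def save(p,n): cv2.imwrite(f"pics/{n}.png",p["image"][:,:,::-1])
def cloud(p):
    z=p["range_z"]; v,u=np.indices(z.shape); K=p["mtx"]
    c=np.stack([(u-K[0,2])/K[0,0]*z,(v-K[1,2])/K[1,1]*z,z],-1)
    X=(c-p["t"])@p["R"]; X[z==0]=np.nan; return X
E
cat > a.py <<'E'
from h import *
np.set_printoptions(precision=3,suppress=True)
for c in ["top","scene"]:
    p=read_camera(c); save(p,c+"0"); np.savez(c+"0.npz",**{k:p[k] for k in ("image","range_z","mtx","R","t")})
    for n in names:
        for d in nets.pinpoint(n,p)[:4]:
            if d["confidence"]>.2: print(c,n,round(d["confidence"],2),w(p,d["at"]),px(p,w(p,d["at"])).round())
print(env.nose_length,env.get_state())
E
python3 a.py
```

```text
pics
top shelf 0.62 [0.572 0.01  0.001] [287. 171.]
top bamboo_box 0.81 [ 0.565 -0.164  0.024] [341. 165.]
top tin 0.64 [0.544 0.07  0.032] [270. 180.]
top cup 0.91 [ 0.361  0.586 -0.003] [114. 258.]
top cup 0.74 [0.451 0.402 0.025] [169. 221.]
top cup 0.67 [0.379 0.682 0.002] [ 83. 256.]
top compass 0.6 [ 0.435 -0.316  0.03 ] [395. 199.]
top headlamp 0.79 [ 0.56  -0.338  0.032] [395. 160.]
top locking_carabiner 0.85 [0.582 0.391 0.025] [169. 181.]
top wax_tin 0.76 [0.683 0.185 0.028] [229. 143.]
top wax_tin 0.7 [0.571 0.01  0.001] [287. 172.]
top whistle 0.62 [0.675 0.006 0.029] [284. 139.]
scene shelf 0.86 [ 0.575  0.011 -0.001] [206. 211.]
scene bamboo_box 0.79 [ 0.564 -0.167  0.029] [147. 208.]
scene bamboo_box 0.69 [ 0.571  0.011 -0.002] [206. 211.]
scene tin 0.72 [0.544 0.073 0.026] [225. 197.]
scene cup 0.81 [0.448 0.402 0.03 ] [324. 164.]
scene cup 0.5 [0.357 0.588 0.003] [372. 145.]
scene cup 0.38 [ 0.38   0.681 -0.002] [400. 149.]
scene compass 0.73 [ 0.44  -0.313  0.026] [103. 180.]
scene headlamp 0.84 [ 0.567 -0.339  0.027] [ 90. 213.]
scene headlamp 0.32 [0.67  0.005 0.027] [204. 233.]
scene locking_carabiner 0.52 [0.578 0.389 0.029] [328. 197.]
scene locking_carabiner 0.29 [0.672 0.002 0.028] [203. 234.]
scene small_carabiner 0.41 [ 0.675 -0.163  0.027] [147. 239.]
scene wax_tin 0.7 [0.684 0.185 0.022] [266. 233.]
scene whistle 0.52 [0.672 0.005 0.029] [204. 233.]
0.025 {'clock': 1.1, 'q': array([ 1.21 ,  0.091,  1.231,  0.   ,  1.82 , -0.057]), 'dq': array([ 0.   , -0.   , -0.001,  0.   , -0.001, -0.001]), 'effort': array([  0.001, -44.623, -40.65 ,   0.07 ,   0.02 ,  -0.   ]), 'tool_pos': array([0.179, 0.573, 0.248]), 'tool_rot': array([ 0.151,  0.988,  0.   , -0.   ]), 'wrist_force': array([ 0.107, -0.071, -0.582]), 'ft_torque': array([-0.003,  0.008,  0.025]), 'finger_force': 0.0, 'opening': 1.000569858561196}
```

View pics/top0.png

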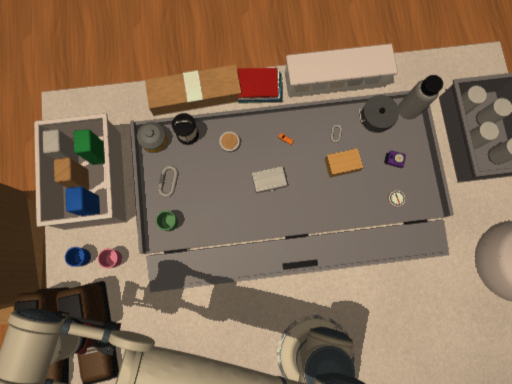

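View pics/scene0.png

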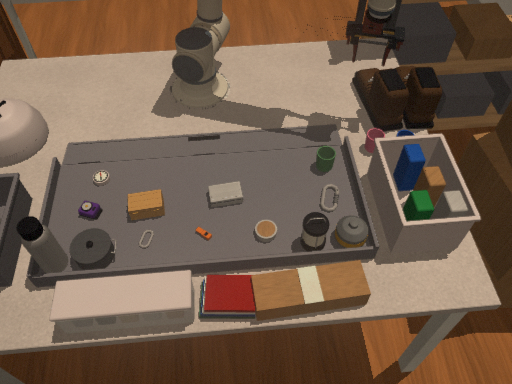

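```bash
cat > b.py <<'E'
from h import *
np.set_printoptions(precision=4,suppress=True)
for c in ["top","scene"]:
    p=dict(np.load(c+"0.npz")); X=cloud(p)
    fl=X[(abs(X[...,0]-.5)<.1)&(abs(X[...,1])<.4)]; h,e=np.histogram(fl[:,2],bins=np.arange(0,.12,.002)); print(c,"floor",e[h.argmax()])
    for n,x,y,r,z0,z1 in [("box",.565,-.165,.09,.07,.095),("tin",.545,.072,.08,.054,.075),("cup",.45,.402,.05,.08,.11),("compass",.437,-.315,.05,.039,.06),("headl",.563,-.338,.05,.04,.08),("carab",.58,.39,.08,.036,.06),("wax",.684,.185,.05,.042,.07),("whist",.674,.005,.045,.036,.06),("small",.675,-.163,.05,.034,.05)]:
        m=(np.hypot(X[...,0]-x,X[...,1]-y)<r)&(X[...,2]>z0)&(X[...,2]<z1)
        P=X[m]
        if len(P)<8: print(n,len(P)); continue
        P2=P[:,:2].astype(np.float32); rc=cv2.minAreaRect(P2*1000)
        C=np.cov((P2-P2.mean(0)).T); ev,V=np.linalg.eigh(C)
        print(n,len(P),"mid",(P.min(0)+P.max(0))[:2]/2,"mean",P.mean(0),"rect",np.round(rc[0],1),np.round(rc[1],1),round(rc[2],1),"ax",np.degrees(np.arctan2(V[1,1],V[0,1])).round(1),"z95",np.percentile(P[:,2],90).round(4),"col",p["image"][m].mean(0).round())
E
python3 b.py
```

```text
top floor 0.028
box 664 mid [ 0.5655 -0.1636] mean [ 0.5643 -0.1628  0.0791] rect [ 565.4 -164.3] [ 66.9 101.7] 5.3 ax 95.5 z95 0.0826 col [186. 131.  68.]
tin 643 mid [0.542 0.075] mean [0.5411 0.075  0.0616] rect [541.9  74.5] [ 65.9 100.1] 5.7 ax 95.7 z95 0.0654 col [175. 160. 137.]
cup 114 mid [0.4462 0.3993] mean [0.448  0.4016 0.0923] rect [445.6 399.7] [57.4 56.8] 83.8 ax 57.9 z95 0.0976 col [70. 95. 59.]
compass 210 mid [ 0.4346 -0.3152] mean [ 0.4348 -0.3138  0.0457] rect [ 434.1 -314.6] [51.  48.5] 83.4 ax 108.2 z95 0.0492 col [167. 154. 127.]
headl 247 mid [ 0.5583 -0.3332] mean [ 0.5583 -0.3319  0.0569] rect [ 561.1 -333.2] [58.4 46.4] 68.5 ax 63.3 z95 0.0634 col [93. 68. 87.]
carab 265 mid [0.5764 0.3946] mean [0.5764 0.3937 0.0407] rect [574.1 391.8] [113.1 149. ] 26.1 ax 161.7 z95 0.0446 col [128. 116. 101.]
wax 316 mid [0.6812 0.185 ] mean [0.6802 0.1849 0.0516] rect [681.  185.1] [62.5 63.5] 34.7 ax 179.3 z95 0.0551 col [162. 125.  87.]
whist 87 mid [0.6644 0.0138] mean [0.6699 0.0045 0.0426] rect [669.1   9.7] [62.1 42.4] 55.5 ax 50.8 z95 0.0469 col [175.  92.  38.]
[... 700 characters left out ...]
ol [155. 139. 118.]
headl 258 mid [ 0.5649 -0.3368] mean [ 0.5696 -0.334   0.0548] rect [ 565.8 -336.2] [53.2 44.6] 66.7 ax 82.5 z95 0.0615 col [84. 62. 80.]
carab 220 mid [0.5726 0.3912] mean [0.584  0.3911 0.0395] rect [571.1 393.3] [122.7  73.1] 3.6 ax 165.6 z95 0.0422 col [120. 108.  97.]
wax 359 mid [0.6873 0.1837] mean [0.6874 0.1835 0.0502] rect [686.4 183.8] [61.1 66.4] 84.8 ax 158.3 z95 0.0534 col [152. 118.  87.]
whist 96 mid [0.6655 0.0122] mean [0.6766 0.0037 0.0414] rect [669.9  10.4] [54.  54.4] 20.3 ax 48.8 z95 0.0453 col [164.  86.  42.]
small 86 mid [ 0.6733 -0.1604] mean [ 0.6768 -0.1621  0.0362] rect [ 674.2 -164.7] [55.2 79.8] 13.6 ax 157.5 z95 0.0387 col [132. 119. 106.]
```

The top view shows the green cup at (167,221), the tin at (270,180) left of the box at (345,162), and the compass, headlamp and big carabiner at (397,199), (396,159) and (169,181). The scene view agrees, with blue and pink look-alikes near (390,140). The row is yawed by about 5.4°. I'll align the tool to it and go to the cup.

>>> {"name": "drive_tool", "arguments": {
  "jaw": [0.0878,0.0878,0.0878,0.0878,0.0878,0.0878,0.0878,0.0878],
  "travel": [
    [0,0,0],
    [0,0,0],
    [0,0,0],
    [0,0,0],
    [0,0,0],
    [0,0,0],
    [0,0,0],
    [0,0,0]
  ],
  "spin": [0.1466,0.1466,0.1466,0.1466,0.1466,0.1466,0.1466,0.1466]
}}

```text
clock: 1.9
tool_pos: [0.1795, 0.5725, 0.2476]
tool_rot: [0.675, 0.738, -0.0, 0.0]
wrist_force: [0.1, -0.3, -0.8]
opening: 0.999
finger_force: 0.0
```

>>> {"name": "drive_tool", "arguments": {
  "jaw": [0.0878,0.0878,0.0878,0.0878,0.0878,0.0878,0.0878,0.0878],
  "travel": [
    [-0.028,0.036,0],
    [-0.028,0.036,0],
    [-0.028,0.036,0],
    [-0.028,0.036,0],
    [-0.028,0.036,0],
    [-0.028,0.036,0],
    [-0.028,0.036,0],
    [0,0,0]
  ],
  "spin": [0,0,0,0,0,0,0,0]
}}

```text
clock: 2.7
tool_pos: [0.4528, 0.3976, 0.2469]
tool_rot: [0.675, 0.737, -0.0, 0.001]
wrist_force: [-0.5, 0.0, 0.3]
opening: 1.0
finger_force: 0.0
```

```bash
cat > go.py <<'E'
# usage: go.py label [tx ty tz yaw_deg] : look with the wrist camera, print estimates and the move to a target
import sys
from h import *
from scipy.spatial.transform import Rotation as Ro
np.set_printoptions(precision=4,suppress=True)
def need(T,yaw):
    s=env.get_state(); R=Ro.from_quat(s["tool_rot"]).as_matrix()
    cur=np.arctan2(R[1,1],R[0,1]); d=(cur-np.radians(yaw)+np.pi/2)%np.pi-np.pi/2
    print("tcp",s["tool_pos"],"yaw",np.degrees(cur).round(2),"q6",s["q"][5].round(2),"clock",round(s["clock"],2),"shift(tool)",R.T@(np.array(T)-s["tool_pos"]),"spin",round(d,4))
def look(n,save_as,r=.06,z0=.036):
    p=read_camera("wrist"); save(p,save_as)
    print("campos",-p["R"].T@p["t"])
    np.savez(save_as+".npz",**{k:p[k] for k in ("image","range_z","mtx","R","t")})
    for d in nets.pinpoint(n,p)[:2]:
        X=w(p,d["at"]); print(n,round(d["confidence"],2),X,px(p,X).round())
    return p
E
python3 - <<'E'
from go import *
p=look("cup","w1"); X=cloud(p)
m=(np.hypot(X[...,0]-.45,X[...,1]-.4)<.05)&(X[...,2]>.083)&(X[...,2]<.12)
P=X[m]; print(len(P),cv2.minEnclosingCircle((P[:,:2]*1000).astype(np.float32)),np.percentile(P[:,2],[50,95]))
need([.45,.4,.081],5.4)
E
```

```text
campos [0.4453 0.4806 0.3838]
cup 0.65 [0.4504 0.4006 0.0327] [255. 171.]
1017 ((447.92706298828125, 399.4399719238281), 29.811433792114258) [0.0945 0.096 ]
tcp [0.4494 0.4005 0.2473] yaw 5.27 q6 0.58 clock 2.8 shift(tool) [-0.0005  0.0007  0.1663] spin -0.0022
```

>>> {"name": "drive_tool", "arguments": {
  "jaw": [0.0878,0.0878,0.0878,0.0878,0.0878,0.05,0.05,0.05],
  "travel": [
    [0,0,0.045],
    [0,0,0.045],
    [0,0,0.045],
    [0,0,0.031],
    [0,0,0],
    [0,0,0],
    [0,0,0],
    [0,0,0]
  ],
  "spin": [0,0,0,0,0,0,0,0],
  "newtons": 12
}}

```text
clock: 3.6
tool_pos: [0.4497, 0.4023, 0.0848]
tool_rot: [0.673, 0.74, 0.002, 0.0]
wrist_force: [0.0, -0.3, -0.7]
opening: 0.767
finger_force: 0.0
```

>>> {"name": "drive_tool", "arguments": {
  "jaw": [0.05,0.05,0.05,0.05,0.05,0.05],
  "travel": [
    [0,0,0],
    [0,0,0],
    [0,0,-0.03],
    [0,0,-0.04],
    [0,0,-0.04],
    [0,0,0]
  ],
  "spin": [0,0,0,0,0,0]
}}

```text
clock: 4.2
tool_pos: [0.4508, 0.4025, 0.1998]
tool_rot: [0.673, 0.74, 0.006, 0.001]
wrist_force: [-0.6, -0.3, -0.1]
opening: 0.686
finger_force: 12.0
```

Run:
```python
from go import *
need([.556,-.0455,.083],5.4)
```

```text
tcp [0.4508 0.4025 0.1998] yaw 5.38 q6 0.58 clock 4.2 shift(tool) [-0.4566  0.0615  0.1144] spin -0.0003
```

>>> {"name": "drive_tool", "arguments": {
  "jaw": [0.05,0.05,0.05,0.05,0.05,0.05,0.05],
  "travel": [
    [-0.03,0.005,0],
    [-0.045,0.006,0],
    [-0.045,0.006,0],
    [-0.045,0.006,0],
    [-0.045,0.006,0],
    [-0.045,0.006,0],
    [-0.045,0.006,0]
  ],
  "spin": [0,0,0,0,0,0,0]
}}

```text
clock: 4.9
tool_pos: [0.5178, 0.1044, 0.191]
tool_rot: [0.673, 0.74, -0.0, -0.0]
wrist_force: [1.5, -0.3, -1.0]
opening: 0.686
finger_force: 12.0
```

>>> {"name": "drive_tool", "arguments": {
  "jaw": [0.05,0.05,0.05,0.05,0.05,0.05],
  "travel": [
    [-0.045,0.006,0],
    [-0.045,0.006,0],
    [-0.045,0.006,0],
    [-0.022,0.003,0],
    [0,0,0],
    [0,0,0]
  ],
  "spin": [0,0,0,0,0,0]
}}

```text
clock: 5.5
tool_pos: [0.5533, -0.0481, 0.1909]
tool_rot: [0.673, 0.739, -0.0, -0.001]
wrist_force: [-0.2, 1.9, -1.4]
opening: 0.685
finger_force: 12.0
```

Run:
```python
from go import *
p=look("bamboo_box","w2"); X=cloud(p)
for n,x,y,r,z0,z1 in [("box",.567,-.165,.09,.072,.09),("tin",.5445,.074,.08,.056,.075),("cup",.556,-.0455,.045,.165,.2)]:
    m=(np.hypot(X[...,0]-x,X[...,1]-y)<r)&(X[...,2]>z0)&(X[...,2]<z1); P=X[m]
    if len(P)>10: print(n,len(P),P.mean(0),cv2.minAreaRect((P[:,:2]*1000).astype(np.float32)),cv2.minEnclosingCircle((P[:,:2]*1000).astype(np.float32)))
need([.556,-.0455,.083],5.4)
```

```text
campos [0.5456 0.0345 0.3281]
box 1081 [ 0.5701 -0.2036  0.0801] ((570.1005859375, -203.92276000976562), (63.97201156616211, 22.784915924072266), 5.357892990112305) ((570.1964721679688, -204.56277465820312), 33.19160461425781)
tin 9083 [0.5439 0.0673 0.0622] ((543.355712890625, 65.05296325683594), (65.66942596435547, 83.79220581054688), 5.4159674644470215) ((543.9791259765625, 66.0938491821289), 51.55704879760742)
cup 7076 [ 0.5532 -0.0485  0.183 ] ((557.1398315429688, -46.098777770996094), (72.8732681274414, 55.70613479614258), 29.924837112426758) ((551.6920776367188, -36.75238037109375), 39.91752243041992)
tcp [ 0.5533 -0.047   0.1913] yaw 5.46 q6 -0.24 clock 5.6 shift(tool) [0.0011 0.0028 0.1083] spin 0.001
```

View pics/w2.png

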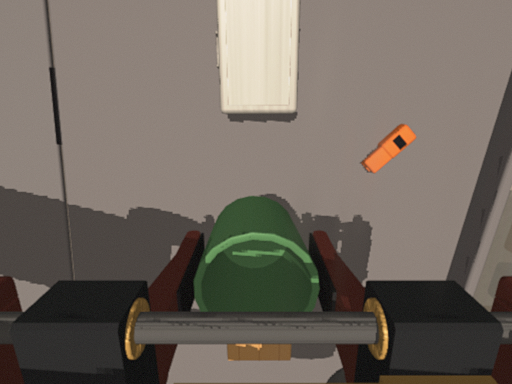

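The cup sits centred between the fingers, rim at about (257,268). Beyond it are the tin at (258,55) and the whistle at (390,148), with the box below. I'll lower it now.

>>> {"name": "drive_tool", "arguments": {
  "jaw": [0.05,0.05,0.05,0.05,0.05,0.05],
  "travel": [
    [0.003,0.0015,0.03],
    [0,0,0.04],
    [0,0,0.027],
    [0,0,0.008],
    [0,0,0.002],
    [0,0,0]
  ],
  "spin": [0,0,0,0,0,0]
}}

```text
clock: 6.2
tool_pos: [0.5552, -0.0441, 0.0856]
tool_rot: [0.673, 0.74, 0.0, 0.001]
wrist_force: [-0.6, 0.2, -1.2]
opening: 0.681
finger_force: 12.0
```

>>> {"name": "drive_tool", "arguments": {
  "jaw": [0.05,0.05],
  "travel": [
    [0,0,0],
    [0,0,0]
  ],
  "spin": [0,0]
}}

```text
clock: 6.4
tool_pos: [0.5553, -0.0447, 0.0857]
tool_rot: [0.673, 0.74, 0.001, 0.001]
wrist_force: [-0.2, 0.7, -0.4]
opening: 0.68
finger_force: 12.0
```

>>> {"name": "drive_tool", "arguments": {
  "jaw": [0.05,0.05,0.05],
  "travel": [
    [0,0,0.002],
    [0,0,0.001],
    [0,0,0]
  ],
  "spin": [0,0,0]
}}

```text
clock: 6.7
tool_pos: [0.5552, -0.045, 0.0833]
tool_rot: [0.673, 0.74, 0.001, 0.001]
wrist_force: [-2.7, 0.9, 6.0]
opening: 0.686
finger_force: 12.0
```

>>> {"name": "drive_tool", "arguments": {
  "jaw": [0.075,0.0878,0.0878,0.0878,0.0878,0.0878,0.0878],
  "travel": [
    [0,0,0],
    [0,0,0],
    [0,0,0],
    [0,0,-0.02],
    [0,0,-0.04],
    [0,0,-0.04],
    [0,0,-0.04]
  ],
  "spin": [0,0,0,0,0,0,0]
}}

```text
clock: 7.4
tool_pos: [0.5545, -0.0449, 0.2227]
tool_rot: [0.673, 0.74, -0.0, -0.0]
wrist_force: [0.8, -0.6, 0.2]
opening: 1.003
finger_force: 0.0
```

Run:
```python
from go import *
need([.437,-.3155,.2],5.4)
p=look("cup","w3",) ; X=cloud(p)
m=(np.hypot(X[...,0]-.556,X[...,1]+.0455)<.045)&(X[...,2]>.085)&(X[...,2]<.11); P=X[m]
print(len(P),P.mean(0),cv2.minEnclosingCircle((P[:,:2]*1000).astype(np.float32)))
```

```text
tcp [ 0.5545 -0.0449  0.2227] yaw 5.39 q6 -0.24 clock 7.4 shift(tool) [-0.2584 -0.1424  0.0228] spin -0.0001
campos [0.5466 0.0378 0.3598]
cup 0.67 [ 0.5562 -0.0451  0.0338] [258. 180.]
1149 [ 0.5549 -0.0491  0.0933] ((554.6382446289062, -47.389137268066406), 29.7640380859375)
```

>>> {"name": "drive_tool", "arguments": {
  "jaw": [0.0878,0.0878,0.0878,0.0878,0.0878,0.0878,0.0878,0.0878],
  "travel": [
    [-0.043,-0.024,0],
    [-0.043,-0.024,0],
    [-0.043,-0.024,0],
    [-0.043,-0.024,0],
    [-0.043,-0.024,0],
    [-0.043,-0.023,0],
    [0,0,0],
    [0,0,0]
  ],
  "spin": [0,0,0,0,0,0,0,0]
}}

```text
clock: 8.3
tool_pos: [0.436, -0.3158, 0.2204]
tool_rot: [0.674, 0.739, 0.0, -0.001]
wrist_force: [-0.8, 0.3, -0.4]
opening: 1.0
finger_force: 0.0
```

Run:
```python
from go import *
p=look("compass","w4") ; X=cloud(p)
m=(np.hypot(X[...,0]-.437,X[...,1]+.3155)<.045)&(X[...,2]>.04)&(X[...,2]<.06); P=X[m]
print(len(P),P.mean(0),cv2.minEnclosingCircle((P[:,:2]*1000).astype(np.float32)),np.percentile(P[:,2],[10,50,95]))
c=cv2.minEnclosingCircle((P[:,:2]*1000).astype(np.float32))[0]
need([c[0]/1000,c[1]/1000,.058],5.4)
```

```text
campos [ 0.4284 -0.2334  0.3576]
compass 0.97 [ 0.4371 -0.3186  0.0257] [257. 181.]
1853 [ 0.4364 -0.3154  0.0466] ((436.5294494628906, -316.3130798339844), 25.701417922973633) [0.0455 0.0467 0.0479]
tcp [ 0.437  -0.3143  0.221 ] yaw 5.44 q6 -0.78 clock 8.4 shift(tool) [-0.0021 -0.0006  0.163 ] spin 0.0007
```

View pics/w4.png

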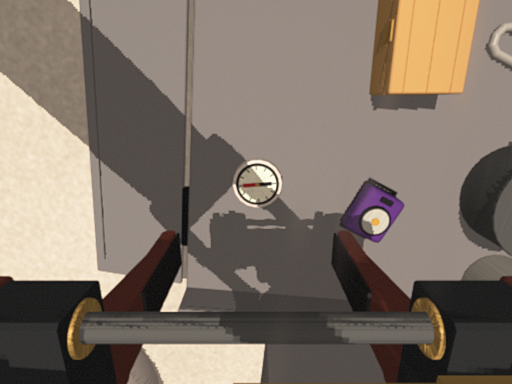

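The compass is at (257,183), the headlamp at (374,210) and the box at (425,45). Nothing stands near the compass, so I'll grasp it.

>>> {"name": "drive_tool", "arguments": {
  "jaw": [0.0878,0.0878,0.0878,0.0878,0.0878,0.045,0.045,0.045],
  "travel": [
    [-0.002,-0.0005,0.045],
    [0,0,0.045],
    [0,0,0.045],
    [0,0,0.026],
    [0,0,0.002],
    [0,0,0],
    [0,0,0],
    [0,0,0]
  ],
  "spin": [0,0,0,0,0,0,0,0],
  "newtons": 15
}}

```text
clock: 9.2
tool_pos: [0.437, -0.3168, 0.0592]
tool_rot: [0.673, 0.74, 0.0, 0.0]
wrist_force: [-0.3, 0.2, -0.6]
opening: 0.764
finger_force: 0.0
```

>>> {"name": "drive_tool", "arguments": {
  "jaw": [0.045,0.045,0.045],
  "travel": [
    [0,0,0],
    [0,0,0],
    [0,0,0]
  ],
  "spin": [0,0,0]
}}

```text
clock: 9.5
tool_pos: [0.4365, -0.3173, 0.059]
tool_rot: [0.673, 0.74, 0.0, 0.0]
wrist_force: [0.2, 1.3, 0.6]
opening: 0.589
finger_force: 15.0
```

>>> {"name": "drive_tool", "arguments": {
  "jaw": [0.045,0.045,0.045,0.045,0.045],
  "travel": [
    [0,0,-0.025],
    [0,0,-0.04],
    [0,0,-0.04],
    [0,0,-0.02],
    [0,0,0]
  ],
  "spin": [0,0,0,0,0]
}}

```text
clock: 10.0
tool_pos: [0.4374, -0.3183, 0.1879]
tool_rot: [0.673, 0.74, 0.0, 0.004]
wrist_force: [0.6, 0.5, 0.2]
opening: 0.584
finger_force: 15.0
```

Run:
```python
from go import *
need([.567,-.165,.11],5.4)
```

```text
tcp [ 0.4374 -0.3183  0.1879] yaw 5.39 q6 -0.79 clock 10.0 shift(tool) [0.1409 0.143  0.0779] spin -0.0003
```

>>> {"name": "drive_tool", "arguments": {
  "jaw": [0.045,0.045,0.045,0.045,0.045,0.045],
  "travel": [
    [0.035,0.036,0],
    [0.036,0.036,0],
    [0.036,0.036,0],
    [0.035,0.036,0],
    [0,0,0],
    [0,0,0]
  ],
  "spin": [0,0,0,0,0,0]
}}

```text
clock: 10.6
tool_pos: [0.5646, -0.1631, 0.1811]
tool_rot: [0.672, 0.74, -0.001, -0.002]
wrist_force: [0.3, -0.2, -0.0]
opening: 0.588
finger_force: 15.0
```

Run:
```python
from go import *
p=look("bamboo_box","w5") ; X=cloud(p)
for n,x,y,r,z0,z1 in [("box",.567,-.165,.09,.072,.09),("compass",.567,-.165,.035,.155,.19)]:
    m=(np.hypot(X[...,0]-x,X[...,1]-y)<r)&(X[...,2]>z0)&(X[...,2]<z1); P=X[m]
    q=np.argwhere(m); print(q.min(0),q.max(0))
    print(n,len(P),P.mean(0),cv2.minAreaRect((P[:,:2]*1000).astype(np.float32)),cv2.minEnclosingCircle((P[:,:2]*1000).astype(np.float32)),np.percentile(P[:,2],[5,50,95]))
need([.567,-.165,.11],5.4)
```

```text
campos [ 0.557  -0.0805  0.3183]
bamboo_box 0.86 [ 0.5674 -0.1653  0.0323] [260. 193.]
[147 218] [229 300]
box 5172 [ 0.5643 -0.1406  0.08  ] ((564.1732177734375, -149.4213104248047), (65.56269836425781, 67.68606567382812), 5.405488967895508) ((565.3578491210938, -149.7032470703125), 45.97553634643555) [0.0787 0.0801 0.0812]
[206 194] [298 330]
compass 8232 [ 0.5651 -0.1584  0.1694] ((562.4762573242188, -161.81057739257812), (52.72916030883789, 59.14259338378906), 67.97664642333984) ((566.2406005859375, -156.7347412109375), 32.525272369384766) [0.1615 0.1688 0.1829]
tcp [ 0.564  -0.1648  0.1822] yaw 5.35 q6 -0.44 clock 10.7 shift(tool) [-0.0005  0.0031  0.0722] spin -0.0009
```

View pics/w5.png

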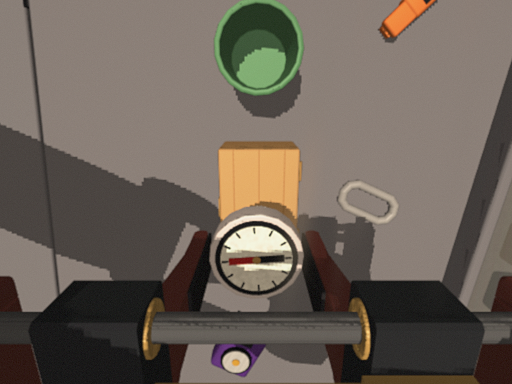

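The compass is held at (258,257) above the box (260,180), face up, and the cup stands upright at (259,47). I'll lower it onto the lid.

>>> {"name": "drive_tool", "arguments": {
  "jaw": [0.045,0.045,0.045,0.045,0.045,0.045,0.045],
  "travel": [
    [-0.0015,0.002,0.03],
    [0,0,0.03],
    [0,0,0.009],
    [0,0,0.001],
    [0,0,0.001],
    [0,0,0.001],
    [0,0,0]
  ],
  "spin": [0,0,0,0,0,0,0]
}}

```text
clock: 11.4
tool_pos: [0.5676, -0.1657, 0.1132]
tool_rot: [0.673, 0.74, 0.0, 0.001]
wrist_force: [-0.5, 0.7, -0.9]
opening: 0.584
finger_force: 15.0
```

>>> {"name": "drive_tool", "arguments": {
  "jaw": [0.045,0.045,0.045,0.045],
  "travel": [
    [0,-0.001,0.0015],
    [0,0,0.001],
    [0,0,0.001],
    [0,0,0]
  ],
  "spin": [0,0,0,0]
}}

```text
clock: 11.8
tool_pos: [0.5661, -0.1655, 0.109]
tool_rot: [0.673, 0.74, 0.0, 0.0]
wrist_force: [-2.8, 1.0, 4.5]
opening: 0.587
finger_force: 15.0
```

>>> {"name": "drive_tool", "arguments": {
  "jaw": [0.07,0.0878,0.0878,0.0878,0.0878,0.0878,0.0878],
  "travel": [
    [0,0,0],
    [0,0,0],
    [0,0,0],
    [0,0,-0.02],
    [0,0,-0.04],
    [0,0,-0.045],
    [0,0,0]
  ],
  "spin": [0,0,0,0,0,0,0]
}}

```text
clock: 12.5
tool_pos: [0.5681, -0.1662, 0.2211]
tool_rot: [0.673, 0.74, 0.002, 0.006]
wrist_force: [-0.6, -1.0, 1.1]
opening: 1.004
finger_force: 0.0
```

>>> {"name": "drive_tool", "arguments": {
  "jaw": [0.0878,0.0878,0.0878,0.0878,0.0878,0.0878,0.0878,0.0878],
  "travel": [
    [0.045,-0.01,-0.01],
    [0.045,-0.01,-0.01],
    [0.045,-0.01,-0.01],
    [0.045,0,0],
    [0.045,0,0],
    [0.045,0,0],
    [0.045,0,0],
    [0.045,0,0]
  ],
  "spin": [0,0,0,0,0,0,0,0]
}}

```text
clock: 13.3
tool_pos: [0.5018, 0.1919, 0.2424]
tool_rot: [0.673, 0.74, -0.0, -0.0]
wrist_force: [0.9, 0.0, -0.5]
opening: 0.999
finger_force: 0.0
```

>>> {"name": "drive_tool", "arguments": {
  "jaw": [0.0878,0.0878,0.0878,0.0878,0.0878,0.0878,0.0878,0.0878],
  "travel": [
    [0,0,0],
    [0,0,0],
    [0,0,0],
    [0,0,0],
    [0,0,0],
    [0,0,0],
    [0,0,0],
    [0,0,0]
  ],
  "spin": [-0.147,-0.147,-0.147,-0.147,-0.147,-0.147,-0.147,-0.147]
}}

```text
clock: 14.1
tool_pos: [0.5022, 0.1901, 0.2422]
tool_rot: [0.147, 0.989, -0.0, -0.0]
wrist_force: [0.1, 0.1, -0.4]
opening: 1.0
finger_force: 0.0
```

Run:
```python
from go import *
need([.578,.391,.22],73)
p=read_camera("wrist"); print(-p["R"].T@p["t"], px(p,[.578,.391,.03]))
```

```text
tcp [0.5022 0.1901 0.2422] yaw 73.13 q6 -0.98 clock 14.1 shift(tool) [-0.0142  0.2142  0.0221] spin 0.0022
[0.4236 0.2149 0.3794] [438.6604 186.5058]
```

>>> {"name": "drive_tool", "arguments": {
  "jaw": [0.0878,0.0878,0.0878,0.0878,0.0878,0.0878,0.0878],
  "travel": [
    [-0.003,0.043,0],
    [-0.003,0.043,0],
    [-0.003,0.043,0],
    [-0.003,0.043,0],
    [-0.002,0.042,0],
    [0,0,0],
    [0,0,0]
  ],
  "spin": [0,0,0,0,0,0,0]
}}

```text
clock: 14.85
tool_pos: [0.5789, 0.3909, 0.2406]
tool_rot: [0.15, 0.989, -0.001, -0.001]
wrist_force: [-0.2, -0.8, -0.1]
opening: 1.002
finger_force: 0.0
```

Run:
```python
from go import *
p=look("locking_carabiner","w6") ; X=cloud(p)
m=((np.hypot(X[...,0]-.578,X[...,1]-.391)<.075)&(X[...,2]>.035)&(X[...,2]<.055)).astype(np.uint8)
n,l,st,_=cv2.connectedComponentsWithStats(m)
k=1+st[1:,4].argmax(); P=X[l==k]; print(st[k]); r=cv2.minAreaRect((P[:,:2]*1000).astype(np.float32)); print(len(P),r,np.percentile(P[:,2],[5,50,95]))
hull=cv2.convexHull((P[:,:2]*1000).astype(np.float32)); print(cv2.fitEllipse(hull))
C=np.cov(P[:,:2].T); V=np.linalg.eigh(C)[1][:,1]; print("axis",np.degrees(np.arctan2(V[1],V[0])))
F=X[(X[...,2]>.02)&(X[...,2]<.034)]; print("floor",np.median(F[:,2]))
need([r[0][0]/1000,r[0][1]/1000,.057],73)
```

```text
campos [0.5007 0.4165 0.3779]
locking_carabiner 0.98 [0.5785 0.3919 0.0327] [257. 175.]
[ 235  130   47   90 2136]
2136 ((578.846435546875, 393.6654968261719), (52.7713623046875, 102.25852966308594), 71.58949279785156) [0.0379 0.0413 0.0432]
((578.7344360351562, 392.8770751953125), (62.15229797363281, 104.67237091064453), 72.9133529663086)
axis 162.7444610837411
floor 0.03013149101577504
tcp [0.579  0.3895 0.2435] yaw 72.67 q6 -0.72 clock 14.95 shift(tool) [0.0014 0.004  0.1865] spin -0.0057
```

View pics/w6.png

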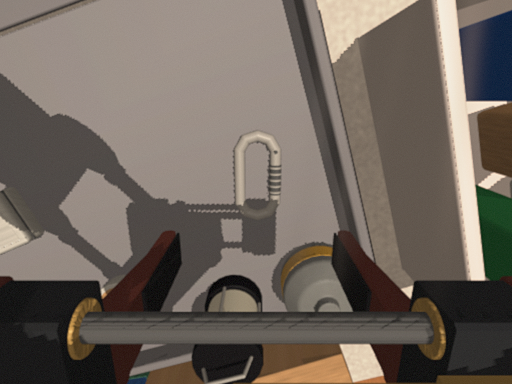

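The carabiner is at (258,173) and aligned with the tool, with the lantern at (234,300) and the pot at (318,280) behind it. I'll check that the gripper body clears them.

Run:
```python
from go import *
s=env.get_state(); R=Ro.from_quat(s["tool_rot"]).as_matrix(); o=np.array([.579,.3933,.058])
for f in ["top0","scene0","w6"]:
    p=np.load(f+".npz"); X=cloud(p).reshape(-1,3); X=X[np.isfinite(X[:,0])&(X[:,2]>.045)]
    L=(X-o)@R; k=(L[:,0]>-.2)&(L[:,0]<.06)&(abs(L[:,1])<.16)&(L[:,2]<.012) & (np.hypot(X[:,0]-.58,X[:,1]-.39)>.02)
    if f=="top0": k&=X[:,2]<.25
    if f=="w6": k&=X[:,2]<.15
    L=L[k]; L=L[L[:,0].argsort()[::-1]]
    for z0,z1 in [(-.02,.02),(-.06,-.03),(-.2,-.045)]:
        q=L[(L[:,2]>z0)&(L[:,2]<z1)]
        if len(q): 
            for a,b in [(-.13,-.06),(-.06,0),(0,.06),(.06,.1)]:
                t=q[(q[:,1]>a)&(q[:,1]<b)]
                if len(t): print(f,(z0,z1),"y",(a,b),"max x",np.percentile(t[:,0],98).round(3),len(t))
```

```text
top0 (-0.02, 0.02) y (-0.13, -0.06) max x -0.144 20
top0 (-0.02, 0.02) y (-0.06, 0) max x -0.037 103
top0 (-0.02, 0.02) y (0, 0.06) max x -0.008 142
top0 (-0.02, 0.02) y (0.06, 0.1) max x 0.057 210
top0 (-0.06, -0.03) y (-0.13, -0.06) max x -0.17 3
top0 (-0.06, -0.03) y (-0.06, 0) max x -0.13 28
top0 (-0.06, -0.03) y (0, 0.06) max x -0.094 132
top0 (-0.06, -0.03) y (0.06, 0.1) max x -0.091 269
top0 (-0.2, -0.045) y (-0.13, -0.06) max x -0.145 24
top0 (-0.2, -0.045) y (-0.06, 0) max x -0.129 412
top0 (-0.2, -0.045) y (0, 0.06) max x -0.128 14
top0 (-0.2, -0.045) y (0.06, 0.1) max x -0.112 45
scene0 (-0.02, 0.02) y (-0.13, -0.06) max x -0.163 12
scene0 (-0.02, 0.02) y (-0.06, 0) max x -0.173 150
scene0 (-0.02, 0.02) y (0, 0.06) max x -0.115 170
scene0 (-0.02, 0.02) y (0.06, 0.1) max x 0.054 306
scene0 (-0.06, -0.03) y (-0.13, -0.06) max x -0.177 7
scene0 (-0.06, -0.03) y (-0.06, 0) max x -0.177 77
scene0 (-0.06, -0.03) y (0, 0.06) max x -0.104 113
scene0 (-0.06, -0.03) y (0.06, 0.1) max x -0.099 284
scene0 (-0.2, -0.045) y (-0.13, -0.06) max x -0.153 20
scene0 (-0.2, -0.045) y (-0.06, 0) max x -0.135 473
scene0 (-0.2, -0.045) y (0, 0.06) max x -0.153 21
scene0 (-0.2, -0.045) y (0.06, 0.1) max x -0.12 42
w6 (-0.02, 0.02) y (-0.13, -0.06) max x -0.147 50
w6 (-0.02, 0.02) y (-0.06, 0) max x -0.129 981
w6 (-0.02, 0.02) y (0, 0.06) max x -0.084 618
w6 (-0.02, 0.02) y (0.06, 0.1) max x 0.058 1650
w6 (-0.06, -0.03) y (-0.06, 0) max x -0.131 145
w6 (-0.06, -0.03) y (0, 0.06) max x -0.096 723
w6 (-0.06, -0.03) y (0.06, 0.1) max x -0.091 1165
w6 (-0.2, -0.045) y (-0.13, -0.06) max x -0.147 112
w6 (-0.2, -0.045) y (-0.06, 0) max x -0.142 2183
w6 (-0.2, -0.045) y (0, 0.06) max x -0.148 131
w6 (-0.2, -0.045) y (0.06, 0.1) max x -0.115 227
```

>>> {"name": "drive_tool", "arguments": {
  "jaw": [0.076,0.076,0.076,0.076,0.076,0.076,0.076,0.076],
  "travel": [
    [0.001,0.003,0.045],
    [0,0,0.045],
    [0,0,0.045],
    [0,0,0.035],
    [0,0,0.012],
    [0,0,0.003],
    [0,0,0],
    [0,0,0]
  ],
  "spin": [0,0,0,0,0,0,0,0],
  "newtons": 25
}}

```text
clock: 15.75
tool_pos: [0.5803, 0.3941, 0.0618]
tool_rot: [0.15, 0.989, 0.002, 0.002]
wrist_force: [0.2, 0.2, 0.3]
opening: 0.868
finger_force: 0.0
```

>>> {"name": "drive_tool", "arguments": {
  "jaw": [0.076,0.076,0.04,0.04,0.04,0.04,0.04,0.04],
  "travel": [
    [0,0,0.003],
    [0,0,0.002],
    [0,0,0],
    [0,0,0],
    [0,0,0],
    [0,0,0],
    [0,0,0],
    [0,0,0]
  ],
  "spin": [0,0,0,0,0,0,0,0]
}}

```text
clock: 16.55
tool_pos: [0.5798, 0.3934, 0.0554]
tool_rot: [0.15, 0.989, 0.0, 0.001]
wrist_force: [-1.2, -2.6, 5.6]
opening: 0.578
finger_force: 25.6
```

>>> {"name": "drive_tool", "arguments": {
  "jaw": [0.04,0.04,0.04,0.04,0.04,0.04],
  "travel": [
    [0,0,-0.02],
    [0,0,-0.04],
    [0,0,-0.04],
    [0,0,-0.04],
    [0,0,0],
    [0,0,0]
  ],
  "spin": [0,0,0,0,0,0]
}}

```text
clock: 17.15
tool_pos: [0.5793, 0.3938, 0.1939]
tool_rot: [0.15, 0.989, 0.001, 0.001]
wrist_force: [-0.2, 0.0, -3.4]
opening: 0.583
finger_force: 25.0
```

Run:
```python
from go import *
p=look("locking_carabiner","w7") 
need([.469,-.1745,.2],5.4)
```

```text
campos [0.5005 0.4189 0.3309]
tcp [0.5783 0.3932 0.1901] yaw 72.78 q6 -0.72 clock 17.25 shift(tool) [-0.0636 -0.5746 -0.0082] spin 1.176
```

View pics/w7.png

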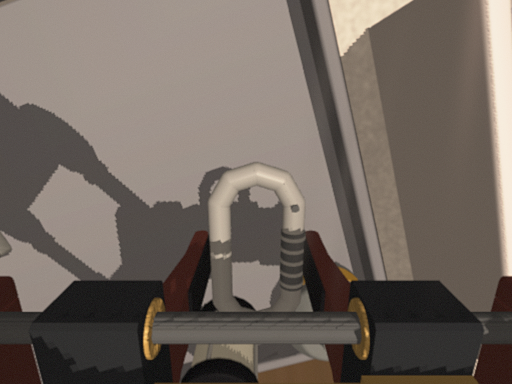

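The carabiner is held level between the pads at about (257,240). I'll carry it to the front of the box, then turn it.

>>> {"name": "drive_tool", "arguments": {
  "jaw": [0.04,0.04,0.04,0.04,0.04,0.04,0.04,0.04],
  "travel": [
    [-0.002,-0.02,-0.01],
    [-0.004,-0.035,0],
    [-0.005,-0.044,0],
    [-0.005,-0.044,0],
    [-0.005,-0.044,0],
    [-0.005,-0.044,0],
    [-0.005,-0.044,0],
    [-0.005,-0.044,0]
  ],
  "spin": [0,0,0,0,0,0,0,0]
}}

```text
clock: 18.05
tool_pos: [0.5173, 0.0765, 0.2001]
tool_rot: [0.15, 0.989, -0.001, -0.002]
wrist_force: [0.9, -0.4, -1.9]
opening: 0.586
finger_force: 25.0
```

>>> {"name": "drive_tool", "arguments": {
  "jaw": [0.04,0.04,0.04,0.04,0.04,0.04,0.04,0.04],
  "travel": [
    [-0.005,-0.044,0],
    [-0.005,-0.044,0],
    [-0.005,-0.044,0],
    [-0.005,-0.044,0],
    [-0.005,-0.044,0],
    [-0.004,-0.03,0],
    [0,-0.005,0],
    [0,0,0]
  ],
  "spin": [0,0,0,0,0,0,0,0]
}}

```text
clock: 18.85
tool_pos: [0.4702, -0.1742, 0.2009]
tool_rot: [0.151, 0.989, 0.001, -0.002]
wrist_force: [-1.1, 0.2, -1.7]
opening: 0.584
finger_force: 25.0
```

>>> {"name": "drive_tool", "arguments": {
  "jaw": [0.04,0.04,0.04,0.04,0.04,0.04,0.04,0.04],
  "travel": [
    [0,0,0],
    [0,0,0],
    [0,0,0],
    [0,0,0],
    [0,0,0],
    [0,0,0],
    [0,0,0],
    [0,0,0]
  ],
  "spin": [0.147,0.147,0.147,0.147,0.147,0.147,0.147,0.147]
}}

```text
clock: 19.65
tool_pos: [0.4713, -0.172, 0.202]
tool_rot: [0.674, 0.738, 0.0, -0.001]
wrist_force: [0.2, -0.2, -2.1]
opening: 0.584
finger_force: 25.0
```

Run:
```python
from go import *
need([.469,-.1745,.057],5.4)
p=look("locking_carabiner","w8"); X=cloud(p)
m=(np.hypot(X[...,0]-.5665,X[...,1]+.165)<.09)&(X[...,2]>.072)&(X[...,2]<.087); P=X[m]
print(P.mean(0),cv2.minAreaRect((P[:,:2]*1000).astype(np.float32)))
m=(np.hypot(X[...,0]-.5665,X[...,1]+.165)<.04)&(X[...,2]>.091)&(X[...,2]<.105); P=X[m]
print(len(P),P.mean(0),cv2.minEnclosingCircle((P[:,:2]*1000).astype(np.float32)))
```

```text
tcp [ 0.4713 -0.172   0.202 ] yaw 5.19 q6 -0.51 clock 19.65 shift(tool) [-0.0025 -0.0023  0.145 ] spin -0.0037
campos [ 0.4639 -0.0895  0.3392]
[ 0.5612 -0.1586  0.0798] ((563.6511840820312, -145.5496368408203), (65.67524719238281, 139.26712036132812), 5.253468036651611)
2908 [ 0.5647 -0.1635  0.0964] ((565.8876342773438, -164.86123657226562), 25.982513427734375)
```

View pics/w8.png

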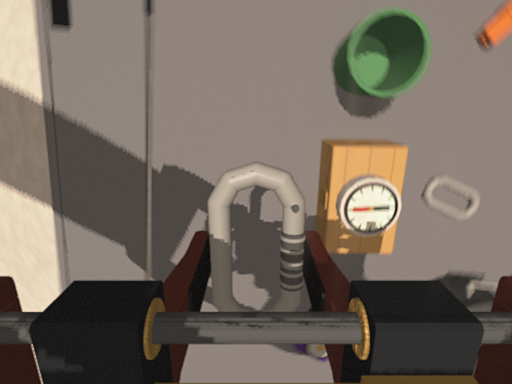

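The carabiner, at (257,240), is over its place in front of the box (360,195). The compass is centred on the lid at (370,207). I'll lower it now.

>>> {"name": "drive_tool", "arguments": {
  "jaw": [0.04,0.04,0.04,0.04,0.04,0.04,0.04,0.04],
  "travel": [
    [-0.003,-0.0025,0.03],
    [0,0,0.04],
    [0,0,0.04],
    [0,0,0.02],
    [0,0,0.009],
    [0,0,0],
    [0,0,0],
    [0,0,0]
  ],
  "spin": [-0.004,0,0,0,0,0,0,0]
}}

```text
clock: 20.55
tool_pos: [0.47, -0.1775, 0.0661]
tool_rot: [0.671, 0.741, 0.001, 0.002]
wrist_force: [-0.0, 0.9, -1.5]
opening: 0.58
finger_force: 25.0
```

>>> {"name": "drive_tool", "arguments": {
  "jaw": [0.04,0.04,0.04,0.04],
  "travel": [
    [0,0,0.005],
    [0,0,0.002],
    [0,0,0.001],
    [0,0,0]
  ],
  "spin": [0,0,0,0]
}}

```text
clock: 20.95
tool_pos: [0.4687, -0.1772, 0.0559]
tool_rot: [0.672, 0.741, -0.0, -0.0]
wrist_force: [-0.2, 0.0, -1.6]
opening: 0.583
finger_force: 25.0
```

Run:
```python
from go import *
need([.4686,-.1754,.056],5.4); print(env.get_state()["wrist_force"])
```

```text
tcp [ 0.4687 -0.1772  0.0559] yaw 5.63 q6 -0.53 clock 20.95 shift(tool) [ 0.0018  0.     -0.0001] spin 0.0039
[-0.1524  0.0107 -1.6002]
```

>>> {"name": "drive_tool", "arguments": {
  "jaw": [0.04,0.04,0.04,0.04],
  "travel": [
    [0.0015,0,0.0005],
    [0,0,0.0005],
    [0,0,0],
    [0,0,0]
  ],
  "spin": [0.003,0,0,0]
}}

```text
clock: 21.35
tool_pos: [0.4688, -0.1756, 0.0554]
tool_rot: [0.673, 0.74, 0.0, -0.0]
wrist_force: [-0.7, 0.6, 0.2]
opening: 0.581
finger_force: 25.9
```

>>> {"name": "drive_tool", "arguments": {
  "jaw": [0.066,0.066,0.066,0.066,0.066,0.066,0.066],
  "travel": [
    [0,0,0],
    [0,0,0],
    [0,0,0],
    [0,0,-0.02],
    [0,0,-0.04],
    [0,0,-0.045],
    [0,0,-0.045]
  ],
  "spin": [0,0,0,0,0,0,0]
}}

```text
clock: 22.05
tool_pos: [0.4684, -0.1756, 0.2066]
tool_rot: [0.673, 0.74, -0.0, -0.0]
wrist_force: [-0.1, -1.1, -0.0]
opening: 0.748
finger_force: 0.0
```

>>> {"name": "drive_tool", "arguments": {
  "jaw": [0.0878,0.0878,0.0878,0.0878,0.0878,0.0878],
  "travel": [
    [-0.045,-0.01,0],
    [-0.045,0.01,0],
    [-0.045,0.03,0],
    [-0.03,0.04,0],
    [0,0,0],
    [0,0,0]
  ],
  "spin": [0,0,0,0,0,0]
}}

```text
clock: 22.65
tool_pos: [0.5517, -0.3304, 0.2023]
tool_rot: [0.673, 0.74, -0.0, -0.002]
wrist_force: [0.2, 1.2, -1.0]
opening: 0.997
finger_force: 0.0
```

>>> {"name": "drive_tool", "arguments": {
  "jaw": [0.0878,0.0878,0.0878,0.0878,0.0878],
  "travel": [
    [0,0,0],
    [0,0,0],
    [0,0,0],
    [0,0,0],
    [0,0,0]
  ],
  "spin": [0.13,0.13,0.13,0.12,0]
}}

```text
clock: 23.15
tool_pos: [0.5508, -0.3292, 0.2078]
tool_rot: [0.838, 0.546, 0.001, 0.002]
wrist_force: [0.1, 0.1, 0.8]
opening: 1.003
finger_force: 0.0
```

```bash
cat > c.py <<'E'
from go import *
p=look("headlamp","w9"); X=cloud(p)
m=((np.hypot(X[...,0]-.563,X[...,1]+.336)<.05)&(X[...,2]>.038)&(X[...,2]<.08)).astype(np.uint8)
n,l,st,_=cv2.connectedComponentsWithStats(m); k=1+st[1:,4].argmax(); P=X[l==k]
r=cv2.minAreaRect((P[:,:2]*1000).astype(np.float32)); print(st[k],r,np.percentile(P[:,2],[5,50,95]))
# plate outline incl. low points, by colour contrast to the grey floor
o=np.array([r[0][0]/1000,r[0][1]/1000,.058]); need(o,-24)
R=Ro.from_quat(env.get_state()["tool_rot"]).as_matrix()
for f in ["top0","w9"]:
    q=np.load(f+".npz"); Y=cloud(q).reshape(-1,3); Y=Y[np.isfinite(Y[:,0])&(Y[:,2]>.05)&(Y[:,2]<(.27 if f=="top0" else .15))]
    L=(Y-o)@R
    for h in (.08,.11):
      for a,b in [(-.1,-.06),(-.06,-.0),(0,.06),(.06,.1)]:
        t=L[(L[:,0]>a)&(L[:,0]<b)&(L[:,1]>.04)&(L[:,1]<.2)&(L[:,2]<.058-h)]
        if len(t): print(f,"z>",h,"x",(a,b),"min y",np.percentile(t[:,1],2).round(3),len(t))
E
python3 c.py
```

```text
campos [ 0.5833 -0.2528  0.3449]
headlamp 0.77 [ 0.5579 -0.3346  0.0289] [265. 184.]
[ 247  163   46   54 2328] ((561.5400390625, -337.069091796875), (52.05003356933594, 44.232845306396484), 67.66991424560547) [0.0531 0.0584 0.0635]
tcp [ 0.551  -0.3294  0.2071] yaw -23.56 q6 -0.18 clock 23.25 shift(tool) [-0.0027  0.0123  0.1491] spin 0.0077
top0 z> 0.08 x (-0.06, -0.0) min y 0.144 376
top0 z> 0.08 x (0, 0.06) min y 0.093 712
top0 z> 0.08 x (0.06, 0.1) min y 0.071 409
top0 z> 0.11 x (-0.06, -0.0) min y 0.144 339
top0 z> 0.11 x (0, 0.06) min y 0.146 482
w9 z> 0.08 x (-0.06, -0.0) min y 0.146 1811
w9 z> 0.08 x (0, 0.06) min y 0.087 5791
w9 z> 0.08 x (0.06, 0.1) min y 0.072 7003
w9 z> 0.11 x (-0.06, -0.0) min y 0.146 1200
w9 z> 0.11 x (0, 0.06) min y 0.147 1973
```

View pics/w9.png

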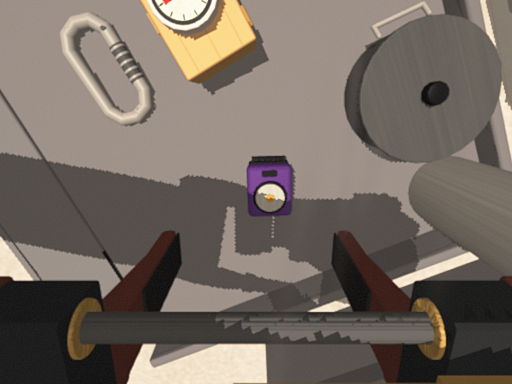

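The headlamp is at (269,187), aligned with the jaws. The carabiner lies at (105,70) and the pot stands at (430,90) to the right. I'll grasp the headlamp.

>>> {"name": "drive_tool", "arguments": {
  "jaw": [0.0878,0.0878,0.075,0.075,0.075,0.075,0.075],
  "travel": [
    [-0.0025,0.012,0.01],
    [0,0,0.04],
    [0,0,0.04],
    [0,0,0.035],
    [0,0,0.012],
    [0,0,0.003],
    [0,0,0]
  ],
  "spin": [-0.02,0,0,0,0,0,0],
  "newtons": 18
}}

```text
clock: 23.95
tool_pos: [0.562, -0.3375, 0.067]
tool_rot: [0.832, 0.555, 0.0, 0.001]
wrist_force: [0.5, -0.6, 0.1]
opening: 0.851
finger_force: 0.0
```

>>> {"name": "drive_tool", "arguments": {
  "jaw": [0.035,0.035,0.035,0.035,0.035,0.035],
  "travel": [
    [0,0,0.002],
    [0,0,0],
    [0,0,0],
    [0,0,0],
    [0,0,0],
    [0,0,0]
  ],
  "spin": [0,0,0,0,0,0]
}}

```text
clock: 24.55
tool_pos: [0.5617, -0.3374, 0.0638]
tool_rot: [0.832, 0.555, 0.0, 0.0]
wrist_force: [-0.5, 0.5, 2.9]
opening: 0.499
finger_force: 18.0
```

>>> {"name": "drive_tool", "arguments": {
  "jaw": [0.035,0.035,0.035,0.035,0.035],
  "travel": [
    [0,0,-0.02],
    [0,0,-0.04],
    [0,0,-0.04],
    [0,0,-0.03],
    [0,0,0]
  ],
  "spin": [0,0,0,0,0]
}}

```text
clock: 25.05
tool_pos: [0.563, -0.3382, 0.1994]
tool_rot: [0.832, 0.555, 0.002, 0.004]
wrist_force: [-0.3, -0.7, 0.3]
opening: 0.502
finger_force: 18.0
```

>>> {"name": "drive_tool", "arguments": {
  "jaw": [0.035,0.035,0.035,0.035,0.035],
  "travel": [
    [0,0,0],
    [0,0,0],
    [0,0,0],
    [0,0,0],
    [0,0,0]
  ],
  "spin": [-0.13,-0.13,-0.12,-0.11,0]
}}

```text
clock: 25.55
tool_pos: [0.561, -0.3369, 0.1907]
tool_rot: [0.672, 0.74, -0.0, -0.002]
wrist_force: [0.4, -1.0, -0.9]
opening: 0.495
finger_force: 18.0
```

Run:
```python
from go import *
need([.5323,.1941,.2],5.4)
```

```text
tcp [ 0.561  -0.3369  0.1907] yaw 5.51 q6 -0.69 clock 25.55 shift(tool) [ 0.5314  0.0224 -0.0083] spin 0.0019
```

>>> {"name": "drive_tool", "arguments": {
  "jaw": [0.035,0.035,0.035,0.035,0.035,0.035,0.035,0.035],
  "travel": [
    [0.02,0.002,-0.01],
    [0.04,0.002,0],
    [0.045,0.002,0],
    [0.045,0.002,0],
    [0.045,0.002,0],
    [0.045,0.002,0],
    [0.045,0.002,0],
    [0.045,0.002,0]
  ],
  "spin": [0,0,0,0,0,0,0,0]
}}

```text
clock: 26.35
tool_pos: [0.5452, -0.0045, 0.2033]
tool_rot: [0.673, 0.739, 0.0, -0.0]
wrist_force: [0.2, 0.7, -1.3]
opening: 0.502
finger_force: 18.0
```

>>> {"name": "drive_tool", "arguments": {
  "jaw": [0.035,0.035,0.035,0.035,0.035,0.035,0.035],
  "travel": [
    [0.045,0.002,0],
    [0.045,0.002,0],
    [0.045,0.002,0],
    [0.045,0,0],
    [0.021,0,0],
    [0,0,0],
    [0,0,0]
  ],
  "spin": [0,0,0,0,0,0,0]
}}

```text
clock: 27.05
tool_pos: [0.5323, 0.194, 0.2031]
tool_rot: [0.673, 0.74, -0.0, 0.0]
wrist_force: [0.0, 0.3, -1.3]
opening: 0.5
finger_force: 18.0
```

Run:
```python
from go import *
need([.5323,.1941,.064],5.4)
p=look("headlamp","w10"); X=cloud(p)
m=(np.hypot(X[...,0]-.53,X[...,1]-.194)<.045)&(X[...,2]>.13)&(X[...,2]<.19); L=(X[m]-env.get_state()["tool_pos"])@Ro.from_quat(env.get_state()["tool_rot"]).as_matrix()
print(len(L),L.min(0),L.max(0))
p=read_camera("top"); X=cloud(p)
for n,x,y,r,z0,z1 in [("tin",.544,.074,.07,.054,.075),("cup",.5545,-.046,.05,.08,.11),("box",.566,-.165,.07,.07,.088),("comp",.566,-.165,.04,.09,.11)]:
    P=X[(np.hypot(X[...,0]-x,X[...,1]-y)<r)&(X[...,2]>z0)&(X[...,2]<z1)]; print(n,len(P),P.mean(0),cv2.minAreaRect((P[:,:2]*1000).astype(np.float32)))
```

```text
tcp [0.5323 0.194  0.2031] yaw 5.46 q6 0.19 clock 27.05 shift(tool) [0.0001 0.0001 0.1391] spin 0.001
campos [0.5243 0.2767 0.3402]
headlamp 0.89 [0.5277 0.1991 0.1706] [250. 236.]
1674 [ 0.0113 -0.0313  0.0132] [0.0333 0.0302 0.0342]
tin 426 [0.5424 0.0698 0.0613] ((541.8812866210938, 74.43800354003906), (65.0078125, 100.01148986816406), 5.264827728271484)
cup 117 [ 0.554  -0.0463  0.0915] ((553.3900756835938, -45.185638427734375), (56.16875076293945, 58.18992614746094), 82.65308380126953)
box 443 [ 0.5622 -0.1608  0.079 ] ((565.2156372070312, -164.17694091796875), (67.53268432617188, 101.52665710449219), 4.5744781494140625)
comp 214 [ 0.5639 -0.1627  0.096 ] ((564.8546142578125, -162.94479370117188), (47.45871353149414, 51.4178466796875), 81.91664123535156)
```

View pics/w10.png

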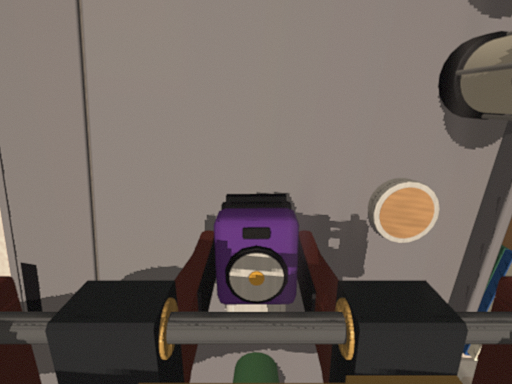

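The headlamp is held lens up at (257,255), with the wax tin clear at (405,212). The far end of the headlamp shows its centre is about 2 mm ahead of the TCP. I'll correct for that and lower.

>>> {"name": "drive_tool", "arguments": {
  "jaw": [0.035,0.035,0.035,0.035,0.035,0.035,0.035,0.035],
  "travel": [
    [-0.002,0,0.03],
    [0,0,0.04],
    [0,0,0.04],
    [0,0,0.018],
    [0,0,0.007],
    [0,0,0],
    [0,0,0],
    [0,0,0]
  ],
  "spin": [0,0,0,0,0,0,0,0]
}}

```text
clock: 28.0
tool_pos: [0.5343, 0.1916, 0.0703]
tool_rot: [0.673, 0.74, 0.001, 0.001]
wrist_force: [-0.1, -0.2, -0.8]
opening: 0.497
finger_force: 18.0
```

>>> {"name": "drive_tool", "arguments": {
  "jaw": [0.035,0.035,0.035,0.035,0.035],
  "travel": [
    [0,-0.001,0.003],
    [0,0,0.001],
    [0,0,0.001],
    [0,0,0],
    [0,0,0]
  ],
  "spin": [0,0,0,0,0]
}}

```text
clock: 28.5
tool_pos: [0.5322, 0.1915, 0.0637]
tool_rot: [0.673, 0.74, 0.0, 0.0]
wrist_force: [-2.7, -0.3, 4.0]
opening: 0.499
finger_force: 18.0
```

In contact. I'll release, lift, and back away so the row can be checked.

>>> {"name": "drive_tool", "arguments": {
  "jaw": [0.06,0.07,0.07,0.07,0.07,0.07,0.07,0.07],
  "travel": [
    [0,0,0],
    [0,0,0],
    [0,0,0],
    [0,0,-0.02],
    [0,0,-0.04],
    [0,0,-0.045],
    [0,0,-0.045],
    [0,0,-0.03]
  ],
  "spin": [0,0,0,0,0,0,0,0]
}}

```text
clock: 29.3
tool_pos: [0.5326, 0.1915, 0.247]
tool_rot: [0.673, 0.74, 0.002, 0.001]
wrist_force: [0.3, 0.1, 0.0]
opening: 0.794
finger_force: 0.0
```

>>> {"name": "drive_tool", "arguments": {
  "jaw": [0.0878,0.0878,0.0878,0.0878,0.0878,0.0878,0.0878],
  "travel": [
    [0,-0.03,0],
    [0.02,-0.03,0],
    [0.03,-0.02,0],
    [0.03,-0.02,0],
    [0,0,0],
    [0,0,0],
    [0,0,0]
  ],
  "spin": [0,0,0,0,0,0,0]
}}

```text
clock: 30.0
tool_pos: [0.4255, 0.2609, 0.2429]
tool_rot: [0.673, 0.74, -0.0, 0.0]
wrist_force: [0.0, 0.1, -0.0]
opening: 0.997
finger_force: 0.0
```

Run:
```python
from h import *
np.set_printoptions(precision=4,suppress=True)
ey=np.array([-.0941,.9956]); ex=np.array([.9956,.0941])
for c in ["top","scene"]:
    p=read_camera(c); cv2.imwrite(f"pics/{c}9.png",cv2.resize(p["image"][90:300,60:460,::-1],None,fx=2,fy=2,interpolation=cv2.INTER_CUBIC)); X=cloud(p); b=None
    for n,x,y,r,z0,z1 in [("box",.566,-.165,.07,.07,.088),("tin",.544,.074,.07,.054,.075),("cup",.5545,-.046,.05,.08,.11),("comp",.566,-.165,.04,.09,.11),("carab",.469,-.1745,.062,.0365,.06),("headl",.532,.194,.05,.04,.08)]:
        P=X[(np.hypot(X[...,0]-x,X[...,1]-y)<r)&(X[...,2]>z0)&(X[...,2]<z1)]; rc=cv2.minAreaRect((P[:,:2]*1000).astype(np.float32)); q=np.array(rc[0])
        if b is None: b=q
        print(c,n,len(P),np.round(rc[0],1),np.round(rc[1],1),round(rc[2],1),"rel box row",((q-b)@ey).round(1),"depth",((q-b)@ex).round(1))
print(env.get_state()["clock"])
```

```text
top box 440 [ 565.2 -163.7] [ 67.1 101.2] 7.0 rel box row 0.0 depth 0.0
top tin 642 [542.   74.6] [ 65.3 100.1] 5.5 rel box row 239.4 depth -0.6
top cup 119 [553.1 -45.2] [55.7 57.8] 82.0 rel box row 119.1 depth -0.8
top comp 220 [ 564.5 -163.7] [49.6 49. ] 24.1 rel box row 0.0 depth -0.7
top carab 253 [ 478.3 -171. ] [74.1 99.9] 6.9 rel box row 0.9 depth -87.1
top headl 164 [531.8 182.8] [44.3 40.6] 7.5 rel box row 348.1 depth -0.6
scene box 445 [ 570.4 -165.5] [69.7 99.6] 7.5 rel box row 0.0 depth 0.0
scene tin 571 [546.1  73.3] [ 69. 100.] 5.7 rel box row 240.0 depth -1.7
scene cup 151 [557.6 -47.5] [60.6 57.2] 3.0 rel box row 118.7 depth -1.6
scene comp 195 [ 569.  -164.7] [50.5 50.8] 75.7 rel box row 0.9 depth -1.3
scene carab 176 [ 473.5 -173.5] [53.3 96.9] 4.9 rel box row 1.2 depth -97.2
scene headl 233 [536.8 191.9] [47.4 51.9] 7.1 rel box row 359.0 depth 0.2
30.1
```

View pics/top9.png

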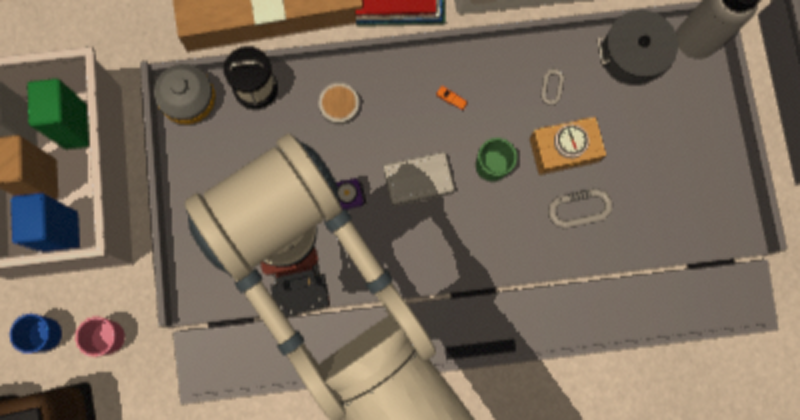

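The layout is as asked. Box (568,143) with the compass on it, cup (496,158) and tin (420,176) are in line, the carabiner is in front at (580,209), and the headlamp is at the left end at (349,192). The arm is clear of everything, so I'm handing in.

```bash
python3 -c "
from plant import env
print(env.finish_job())"
```

```text
the job is handed in; nothing more can be done
None
```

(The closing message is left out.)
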